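Bring the wide screw tin's label round to the front

TASK

The wide, low screw tin on its swivel stand has been left with its label turned away. Roll its edge round with a fingertip until the middle of the label stands over the brass pointer at the front of its own stand, then let go; leave the tall, narrow tin as it is.

Things in the scene. Friction and masses are not known exactly. Their poses are not given: they have to be found in the camera images.
- wide_tin_stand: Fixed plywood board 150 x 150 x 18 mm carrying the wide tin, up to 30 degrees askew. Origin: centre of its underside, on the tin's upright axis; its -x points to its front edge, with a brass pointer in the middle. The tin is a closed bare metal cylinder, 110 mm across (too wide to grasp), lid 114 mm across; lid top 96 mm above the table, flat but for a middle disc 1.5 mm high, 25 mm in radius.
- wide_tin (a joint): Turn of the wide tin about its upright axis, rad: 0 with the label's middle over the pointer, growing counterclockwise seen from above. Starts at 0.7 to 2.4; turns both ways with 0.02 N m of friction and stays where left. A fingertip pressed on the flat lid rim (5 to 15 N, 42 mm from the axis) and moved round the axis takes it along by friction, slipping a little.
- wide_tin_label (a point): Middle of the paper label on the wide tin's side, 56 mm from the axis, 53 mm above the table. Label off-white, 66 mm round the tin, 38 mm high, with a dark drawing of an upright screw in its middle. 90 degrees either side of it a stub ear (level pin, 14 mm thick, 73 mm above the table) stands out to 68 mm from the axis and can be pushed too.
- tall_tin_label (a point): Middle of the same kind of label on the tall, narrow tin, which must stay as it is: bare metal, no ears, 76 mm across (lid 80 mm), lid top 134 mm above the table, free to turn on its own fixed 120 x 120 mm board. The point is 39 mm from that tin's axis, 72 mm above the table; it may face any way.

How it is judged:
On the way:
1. a finger pushes on the wide tin (contact force between the fingers and wide_tin_stand above 0.3 N), for 0.1 s.
At the end, for the whole second after the job is handed in: The middle of the wide tin's label is within 12 degrees of (11.7 mm to either side of) the pointer at the front of its stand, the tin is at rest, and the tall tin's label is within 12 mm of where it was at the start (x of wide_tin_label in the frame of wide_tin_stand below 0 m and y of wide_tin_label in the frame of wide_tin_stand between -0.0117 and 0.0117 m and velocity of joint wide_tin between -0.05 and 0.05 rad/s and distance of tall_tin_label from where it was at the start of the episode below 0.012 m); the robot touches nothing.
It fails at once if the tall tin is turned (its label moves more than 12 mm) (distance of tall_tin_label from where it was at the start of the episode above 0.012 m).
It also fails if it takes over 40 s, if anything falls off the work surface, if the arm or the gripper's body presses on something with over 40 N, if the wrist force passes 120 N, or if a joint passes its speed limit or range.

ROBOT

A 6-joint arm with a two-finger parallel gripper is mounted at the origin on the work surface; the furniture and walls round the work are solid. World frame = base frame: x ahead of the robot, y to its left, z up, the work surface at z = 0. Lengths are in m, angles in rad, forces in N, time in s.
With the tool pointing down it reaches from about 0.425 to 0.95 m from the base axis. Payload 14.7 kg.
Tool frame: the origin (TCP) lies at the very end of the fingers, on their centre line; the grasp point (between the pads) lies 19 mm behind it; z points along the fingers, y is the line along which they close (so a half turn about z gives the same grasp; the last joint's range is limited). The gripper opens to 85 mm and grips with 20 to 120 N. Pads are 22 mm wide; open, the fingers measure 114 mm over their backs; the gripper's body (76 mm by 85 mm) begins 54 mm behind the grasp point. The pads swing forward as they close: fully open they stand 13 mm farther back than shut.
Start: joints at [1.277, 0.48, 1.596, -0, 1.065, -0.047], TCP at [0.159, 0.63, 0.231] pointing down, gripper open.
Joint ranges: [-2.75, 2.75], [-0.82, 2.05], [0.23, 2.67], [-1.56, 4.7], [0.09, 2.69], [-2.92, 2.92]. Speed limits (rad/s): [1.89, 1.89, 2.39, 3.01, 3.01, 3.01].

INTERFACE

Orientations are given as a unit quaternion [x, y, z, w].
In Python, from workcell import get_state, cams, sign_off, recognise, trace gives the robot as it stands. The module is installed in compiled form; this text tells all that it offers.
- The arm moves only by the tool apply_moves, never from a script. Its argument "steps" is a list of rows, each an object of numbers: "x", "y", "z": the shift along the world's x, y, z in cm; "ax", "ay", "az": the turn, a rotation vector about the world's x, y, z in rad. In form: [{"x": .., "y": .., "z": .., "ax": .., "ay": .., "az": ..}, ...]. A call has 1 to 12 rows; each row shifts and turns the commanded pose from where the row before left it; what a row does not reach is not made up. A row lasts 1/8 s, in which the tool goes at most 62.5 mm and 10.7 degrees, less where a joint would pass 70% of its speed; a pose out of reach is approached as far as the arm can. A call with a gripper value outside its range is refused whole. "claw" is the finger opening in cm, from 0 to 8.54, set as the call begins (left out, the last holds). The fingers move at their own pace and stop on an object; "force" is the grip in N (left out, the last holds). Time passes only in rows, so rows that do not move let the fingers close. It gives the time, the measured TCP pose, the force, the opening and the grip force at its end, in the units of the state.
- get_state(): the state, without advancing time (a new reading comes with each control period).
- cams.capture(name): name is "scene" or "top" or "wrist"; returns the picture (420x560x3 uint8, red, green, blue); there is no depth.
- cams.camera_model(name): a dict with "mtx" (3x3 intrinsics, pixels), "D" ([k1, k2, p1, p2, k3] as OpenCV has them; the pictures are not rectified), "rvec" (rotation vector, rad) and "tvec" (3), from world to camera coordinates, as OpenCV has them. Camera axes: x right, y down, z forward; pixel columns grow to the right and rows downward; lengths in m; the calibration is good to about 2 mm. A picture is of the moment at which its call begins: read the wrist's pose just before it. camera_model takes no time and is no camera call; for the wrist camera it gives the pose at the moment of the call.
- sign_off(): hands the job in; it is judged then, once.
Trained networks look in the newest picture that a camera, given by its name, has taken for a name from the list of things; names that differ only in an ending like _2 or _b are one class to them, and where a whole thing is asked for, a point or a joint stands for the part that bears it (a point fixed in the world has none). Each returns a list of dicts, best first, with "conf" (0 to 1); they miss things now and then, are a little off and sometimes report something else, mostly with a low value. They report only what shows in the picture. A call takes as long as a camera call.
- recognise(camera, name): "at" ([x, y, z] in m, in the coordinates of the camera as it stood for that picture, good to about 4 mm: the middle of the surface that is visible of it).
- trace(camera, name): "mask" (420x560 bool, what is visible of it).
The state is a dict: "time_s": time; "q": joint angles; "joint_vel": joint speeds; "effort": joint torques, N m; "ee_pos": TCP position; "tcp_rot": TCP orientation; "contact_force": force on the tool from outside, world axes, zero at the start; "wrist_torque": the same for the moment, N m; "finger_gap": opening from 0.0 (shut) to 1.0 (fully open); "gripper_force": force on a finger pad.
Only numpy, scipy, OpenCV 4.12 (cv2) and the standard library are available. Lean on these libraries where they do the work, as an engineer would, in place of code of your own. Each camera call takes 0.05 s, during which the arm holds its last target. There are 200 camera calls.

## Working session

There is one attempt and no reset: what is moved stays moved. The work goes in short steps, Python scripts to look and compute and a tool call to move; the robot and the scene stay as the last step left them, time stands still between calls to the robot, and variables do not carry over. Pictures are saved under pics/ and viewed, at most 10 in all, crops included, and the job is handed in when it is done.

Besides the shell and the picture viewer there is one more tool, called after "Emit:" as a command line: name --argument value ..., lists and objects as JSON in quotes. apply_moves: Moves the arm, as the interface text tells. Its arguments: {"type":"object","properties":{"steps":{"type":"array"},"claw":{"type":"number"},"force":{"type":"number"}},"required":["steps"]}

```bash
mkdir -p pics
cat > h.py <<'E'
import numpy as np, cv2
from workcell import get_state, cams, sign_off, recognise, trace
def world(m,p):
    R=cv2.Rodrigues(np.array(m["rvec"],float))[0]; return R.T@(np.array(p)-np.array(m["tvec"]).ravel())
def snap(c,f=None):
    im=cams.capture(c)
    if f: cv2.imwrite(f,cv2.cvtColor(im,cv2.COLOR_RGB2BGR))
    return im
def ray_z(m,uv,z):
    n=cv2.undistortPoints(np.array([[uv]],float),np.array(m["mtx"]),np.array(m["D"]))[0,0]
    R=cv2.Rodrigues(np.array(m["rvec"],float))[0]; C=-R.T@np.array(m["tvec"]).ravel()
    d=R.T@np.array([*n,1]); return C+d*(z-C[2])/d[2]
def proj(m,P):
    return cv2.projectPoints(np.array(P,float).reshape(-1,1,3),np.array(m["rvec"],float),np.array(m["tvec"],float),np.array(m["mtx"]),np.array(m["D"]))[0][:,0]
E
python3 - <<'E'
from h import *
ims=[]
for c in ("scene","top"):
    m=cams.camera_model(c); ims.append(snap(c,f"pics/{c}0.png"))
    for n in ("wide_tin_stand","wide_tin","wide_tin_label","tall_tin_label"):
        for r in recognise(c,n)[:2]: print(c,n,round(r["conf"],2),world(m,r["at"]).round(3))
    print(c, "cam", (-cv2.Rodrigues(np.array(m["rvec"],float))[0].T@np.array(m["tvec"]).ravel()).round(2))
print(get_state())
E
```

```text
scene wide_tin_stand 0.82 [0.475 0.167 0.044]
scene wide_tin 0.64 [0.481 0.167 0.093]
scene wide_tin_label 0.85 [0.478 0.171 0.098]
scene cam [ 0.14 -0.45  0.68]
top wide_tin_stand 0.58 [0.487 0.188 0.093]
top wide_tin 0.7 [0.496 0.199 0.099]
top wide_tin_label 0.73 [0.49  0.199 0.094]
top tall_tin_label 0.86 [ 0.61  -0.105  0.129]
top cam [0.37 0.05 1.03]
{'time_s': 0.5, 'q': array([ 1.27738874e+00,  4.80251124e-01,  1.59632115e+00, -4.85146724e-05,
        1.06510909e+00, -4.66051029e-02]), 'joint_vel': array([ 1.86275822e-03, -5.58177960e-04, -1.72459481e-04,  2.30668927e-04,
        9.50329540e-05,  1.66564324e-04]), 'effort': array([-8.76940467e-04, -9.49797893e+01, -4.30358255e+01, -7.68051291e-05,
        2.32384751e-03,  1.56403203e-04]), 'ee_pos': array([0.15878821, 0.63027819, 0.23125546]), 'tcp_rot': array([ 1.23076629e-01,  9.92397169e-01, -4.73092101e-05,  1.34099527e-05]), 'contact_force': array([ 1.03100253, -0.36993698, -0.05415885]), 'wrist_torque': array([ 0.02797551, -0.00599451,  0.00732485]), 'gripper_force': 0.0, 'finger_gap': 0.9992566707202618}
```

View pics/scene0.png

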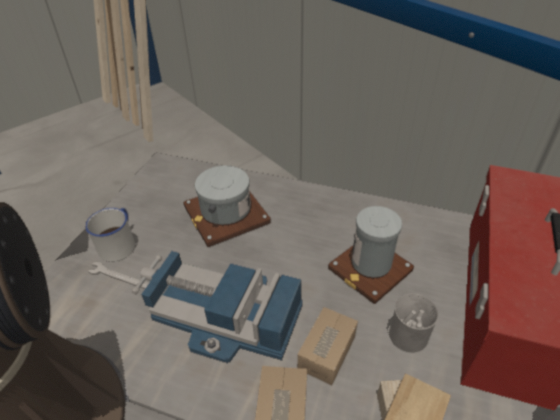

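View pics/top0.png

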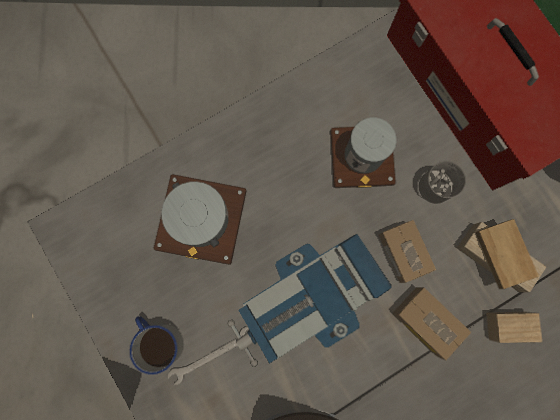

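The scene view shows the wide tin at about (222,195), with an ear near (211,210) and a label edge near (244,205). The top view shows its lid at (193,212) and the brass pointer at (193,252). The tall tin is at (373,140), well clear of it.

Run:
```python
from h import *
m=cams.camera_model("top")
s=[ray_z(m,p,.018)[:2] for p in ((175,180),(240,191),(229,257),(158,245))]
print("screws",np.round(s,3),"centre",np.mean(s,0).round(4)); p=ray_z(m,(193,252),.018)[:2]; c=np.mean(s,0)
print("pointer",p.round(3),"front dir deg",np.degrees(np.arctan2(*(p-c)[::-1])))
print("lid",ray_z(m,(193.5,212),.096).round(4))
for f,(x0,y0,x1,y1),k in (("scene",(175,155,280,245),7),("top",(145,165,255,275),5)):
    im=cv2.imread(f"pics/{f}0.png")[y0:y1,x0:x1]; cv2.imwrite(f"pics/{f}_c.png",cv2.convertScaleAbs(cv2.resize(im,None,fx=k,fy=k,interpolation=cv2.INTER_CUBIC),alpha=1.5))
```

```text
screws [[0.569 0.25 ]
 [0.548 0.125]
 [0.421 0.144]
 [0.444 0.278]] centre [0.4952 0.1992]
pointer [0.43  0.212] front dir deg 169.02064168054721
lid [0.4957 0.2003 0.096 ]
```

View pics/scene_c.png

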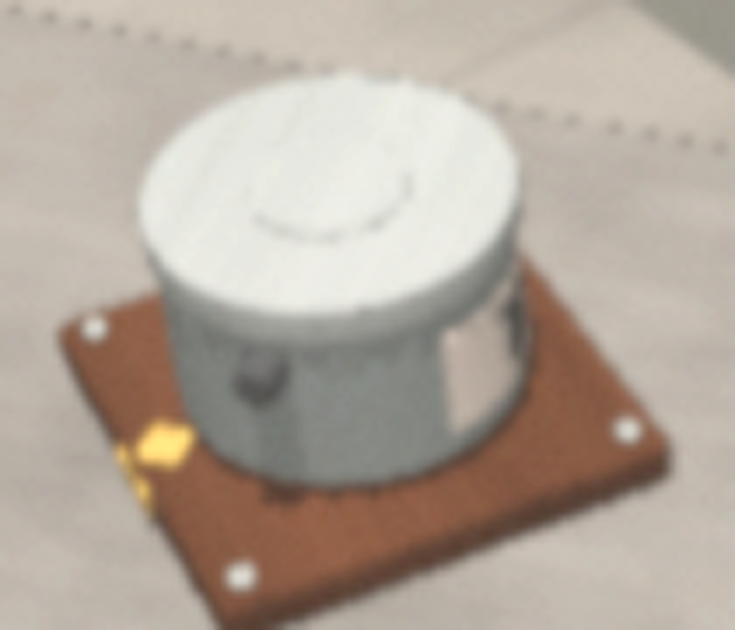

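View pics/top_c.png

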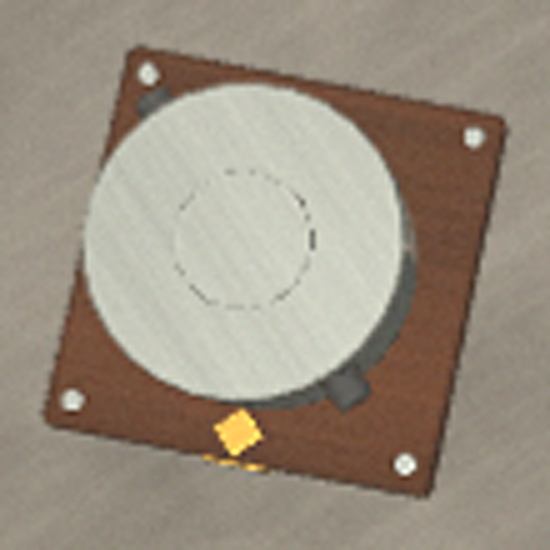

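The crops show the label at the right rear. One ear is at the front right, about (215,243) in the top picture, and the other is at (176,185). The tin therefore has to turn clockwise by a little over 2 rad.

```bash
cat >> h.py <<'E'
C=np.array([.4955,.1998])
def ang(m,uv,z): d=ray_z(m,uv,z)[:2]-C; return np.degrees(np.arctan2(d[1],d[0])),np.linalg.norm(d)
E
python3 - <<'E'
from h import *
m=cams.camera_model("top"); ms=cams.camera_model("scene")
s=np.array([[.569,.25],[.548,.125],[.421,.144],[.444,.278]])
v=[s[3]-s[0],s[2]-s[1]]; u=s[0]-s[1]; w=s[3]-s[2]
a=[np.degrees(np.arctan2(x[1],x[0]))%360 for x in v]+[np.degrees(np.arctan2(x[1],x[0]))%360+90 for x in (u,w)]
print("front",a,np.mean(a))
print("ears",ang(m,(215,243),.073),ang(m,(176,185.4),.073),ang(ms,(212.1,208.6),.073))
print("lid scene",ray_z(ms,(175+330/7,155+195/7),.096))
E
```

```text
front [np.float64(167.37416312109266), np.float64(171.4912966837297), np.float64(170.46336424154063), np.float64(170.26055405450276)] 169.89734452521645
ears (np.float64(-145.84169403905315), np.float64(0.0636193268551659)) (np.float64(35.47694627531527), np.float64(0.06421038477583217)) (np.float64(-143.021640011827), np.float64(0.06401931276583814))
lid scene [0.49226947 0.19158171 0.096     ]
```

Emit:
apply_moves --claw 0 --steps '[{"x":2.8,"y":-3.2},{"x":2.8,"y":-3.2},{"x":2.8,"y":-3.2},{"x":2.8,"y":-3.2},{"x":2.8,"y":-3.2},{"x":2.8,"y":-3.2},{"x":2.8,"y":-3.2},{"x":2.8,"y":-3.2},{"x":2.8,"y":-3.2},{"x":2.8,"y":-3.2},{"x":2.8,"y":-3.2},{"x":2.8,"y":-3.2}]'

```text
validation failed for argument at $.st...
```

Emit:
apply_moves --claw 0 --steps '[{"x":2.8,"y":-3.2,"z":0,"ax":0,"ay":0,"az":0},{"x":2.8,"y":-3.2,"z":0,"ax":0,"ay":0,"az":0},{"x":2.8,"y":-3.2,"z":0,"ax":0,"ay":0,"az":0},{"x":2.8,"y":-3.2,"z":0,"ax":0,"ay":0,"az":0},{"x":2.8,"y":-3.2,"z":0,"ax":0,"ay":0,"az":0},{"x":2.8,"y":-3.2,"z":0,"ax":0,"ay":0,"az":0},{"x":2.8,"y":-3.2,"z":0,"ax":0,"ay":0,"az":0},{"x":2.8,"y":-3.2,"z":0,"ax":0,"ay":0,"az":0},{"x":2.8,"y":-3.2,"z":0,"ax":0,"ay":0,"az":0},{"x":2.8,"y":-3.2,"z":0,"ax":0,"ay":0,"az":0},{"x":2.8,"y":-3.2,"z":0,"ax":0,"ay":0,"az":0},{"x":2.8,"y":-3.2,"z":0,"ax":0,"ay":0,"az":0}]'

```text
time_s: 2.0
ee_pos: [0.4956, 0.2452, 0.2315]
tcp_rot: [0.123, 0.992, 0.0, 0.0]
contact_force: [-0.8, 1.2, 0.8]
finger_gap: -0.002
gripper_force: 0.0
```

Emit:
apply_moves --steps '[{"x":0,"y":-0.3,"z":-3,"ax":0,"ay":0,"az":0},{"x":0,"y":0,"z":-4,"ax":0,"ay":0,"az":0},{"x":0,"y":0,"z":-4,"ax":0,"ay":0,"az":0},{"x":0,"y":0,"z":-1.5,"ax":0,"ay":0,"az":0},{"x":0,"y":0,"z":-0.5,"ax":0,"ay":0,"az":0},{"x":0,"y":0,"z":0,"ax":0,"ay":0,"az":0}]'

```text
time_s: 2.75
ee_pos: [0.4953, 0.2436, 0.1021]
tcp_rot: [0.123, 0.992, 0.0, 0.0]
contact_force: [0.9, 0.3, 0.0]
finger_gap: 0.003
gripper_force: 0.0
```

Emit:
apply_moves --steps '[{"x":0,"y":0,"z":-0.3,"ax":0,"ay":0,"az":0},{"x":0,"y":0,"z":-0.2,"ax":0,"ay":0,"az":0},{"x":0,"y":0,"z":-0.1,"ax":0,"ay":0,"az":0},{"x":0,"y":0,"z":0,"ax":0,"ay":0,"az":0}]'

```text
time_s: 3.25
ee_pos: [0.4953, 0.2435, 0.096]
tcp_rot: [0.123, 0.992, 0.0, 0.001]
contact_force: [-0.0, -2.1, 8.8]
finger_gap: 0.001
gripper_force: 4.5
```

Emit:
apply_moves --steps '[{"x":0.45,"y":-0.02,"z":0,"ax":0,"ay":0,"az":0},{"x":0.44,"y":-0.07,"z":0,"ax":0,"ay":0,"az":0},{"x":0.44,"y":-0.12,"z":0,"ax":0,"ay":0,"az":0},{"x":0.42,"y":-0.16,"z":0,"ax":0,"ay":0,"az":0},{"x":0.4,"y":-0.2,"z":0,"ax":0,"ay":0,"az":0},{"x":0.38,"y":-0.25,"z":0,"ax":0,"ay":0,"az":0},{"x":0.35,"y":-0.28,"z":0,"ax":0,"ay":0,"az":0},{"x":0.32,"y":-0.32,"z":0,"ax":0,"ay":0,"az":0},{"x":0.28,"y":-0.35,"z":0,"ax":0,"ay":0,"az":0},{"x":0.25,"y":-0.38,"z":0,"ax":0,"ay":0,"az":0},{"x":0,"y":0,"z":0,"ax":0,"ay":0,"az":0}]'

```text
time_s: 4.62
ee_pos: [0.5329, 0.2218, 0.096]
tcp_rot: [0.123, 0.992, 0.0, 0.001]
contact_force: [0.2, -0.2, 7.5]
finger_gap: -0.001
gripper_force: 3.8
```

Run:
```python
from h import *
snap("top","pics/top1.png"); im=cv2.imread("pics/top1.png")[165:275,145:255]
cv2.imwrite("pics/top1_c.png",cv2.convertScaleAbs(cv2.resize(im,None,fx=5,fy=5,interpolation=cv2.INTER_CUBIC),alpha=1.5))
```

```text
(no output)
```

View pics/top1_c.png

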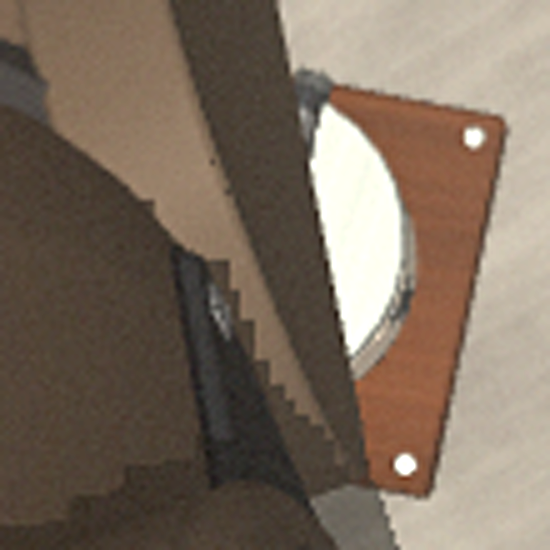

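The label's dark screw drawing now shows on the right side near (400,300) in the crop, so the tin is turning with the finger. I'll continue round the arc.

Emit:
apply_moves --steps '[{"x":0.23,"y":-0.47,"z":0,"ax":0,"ay":0,"az":0},{"x":0.18,"y":-0.49,"z":0,"ax":0,"ay":0,"az":0},{"x":0.11,"y":-0.51,"z":0,"ax":0,"ay":0,"az":0},{"x":0.05,"y":-0.52,"z":0,"ax":0,"ay":0,"az":0},{"x":-0.01,"y":-0.53,"z":0,"ax":0,"ay":0,"az":0},{"x":-0.08,"y":-0.52,"z":0,"ax":0,"ay":0,"az":0},{"x":-0.14,"y":-0.51,"z":0,"ax":0,"ay":0,"az":0},{"x":-0.2,"y":-0.48,"z":0,"ax":0,"ay":0,"az":0},{"x":-0.26,"y":-0.46,"z":0,"ax":0,"ay":0,"az":0},{"x":-0.31,"y":-0.42,"z":0,"ax":0,"ay":0,"az":0},{"x":-0.36,"y":-0.38,"z":0,"ax":0,"ay":0,"az":0},{"x":0,"y":0,"z":0,"ax":0,"ay":0,"az":0}]'

```text
time_s: 6.18
ee_pos: [0.5248, 0.1688, 0.096]
tcp_rot: [0.123, 0.992, 0.0, 0.001]
contact_force: [0.6, -1.3, 8.0]
finger_gap: -0.003
gripper_force: 3.7
```

Emit:
apply_moves --steps '[{"x":0,"y":0,"z":1,"ax":0,"ay":0,"az":0},{"x":0,"y":0,"z":4,"ax":0,"ay":0,"az":0},{"x":0,"y":0,"z":5,"ax":0,"ay":0,"az":0},{"x":0,"y":5,"z":2,"ax":0,"ay":0,"az":0},{"x":0,"y":5,"z":0,"ax":0,"ay":0,"az":0},{"x":0,"y":5,"z":0,"ax":0,"ay":0,"az":0},{"x":0,"y":5,"z":0,"ax":0,"ay":0,"az":0},{"x":0,"y":5,"z":0,"ax":0,"ay":0,"az":0},{"x":0,"y":5,"z":0,"ax":0,"ay":0,"az":0},{"x":0,"y":5,"z":0,"ax":0,"ay":0,"az":0},{"x":0,"y":0,"z":0,"ax":0,"ay":0,"az":0}]'

```text
time_s: 7.55
ee_pos: [0.5232, 0.5222, 0.2153]
tcp_rot: [0.122, 0.993, 0.0, 0.0]
contact_force: [-0.1, -1.0, -0.1]
finger_gap: -0.001
gripper_force: 0.0
```

Run:
```python
from h import *
out=[]
for c,(x0,y0,x1,y1),k in (("scene",(175,155,280,245),4),("top",(145,165,255,275),4)):
    snap(c,f"pics/{c}2.png"); im=cv2.imread(f"pics/{c}2.png")[y0:y1,x0:x1]; im=cv2.convertScaleAbs(cv2.resize(im,None,fx=k,fy=k,interpolation=cv2.INTER_CUBIC),alpha=1.5)
    out.append(cv2.copyMakeBorder(im,0,440-im.shape[0],0,0,cv2.BORDER_CONSTANT)[:,:400 if c=="top" else 400])
cv2.imwrite("pics/both2.png",np.hstack(out))
```

```text
(no output)
```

View pics/both2.png

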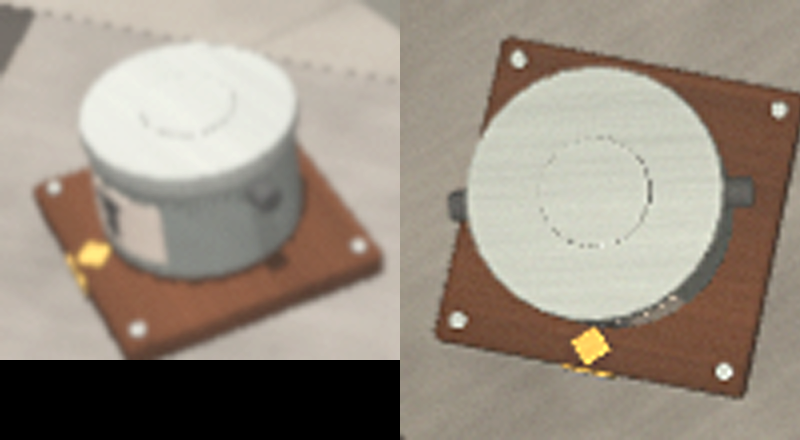

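The label now faces nearly front. The ears are at (230.5,212.5) and (158.8,216.2) in the top picture, and one is at (240.8,203.2) in the scene picture.

Run:
```python
from h import *
m=cams.camera_model("top"); ms=cams.camera_model("scene")
for a in (ang(m,(230.5,212.5),.073),ang(m,(158.8,216.2),.073),ang(ms,(240.8,203.2),.073)): print(a)
print(ang(ms,(175+113/4,155+212/4),.053))
```

```text
(np.float64(-87.61189216484642), np.float64(0.06254353553781726))
(np.float64(93.7049605926828), np.float64(0.06629406599454118))
(np.float64(-87.55968527336), np.float64(0.06329704996330265))
(np.float64(-175.38744304562425), np.float64(0.054283028611587736))
```

Emit:
apply_moves --steps '[{"x":-0.5,"y":-4.5,"z":0,"ax":0,"ay":0,"az":0},{"x":-0.5,"y":-4.5,"z":0,"ax":0,"ay":0,"az":0},{"x":-0.5,"y":-4.5,"z":0,"ax":0,"ay":0,"az":0},{"x":-0.5,"y":-4.5,"z":0,"ax":0,"ay":0,"az":0},{"x":-0.4,"y":-4.5,"z":0,"ax":0,"ay":0,"az":0},{"x":-0.4,"y":-4.5,"z":0,"ax":0,"ay":0,"az":0},{"x":0,"y":-0.9,"z":-4,"ax":0,"ay":0,"az":0},{"x":0,"y":0,"z":-4,"ax":0,"ay":0,"az":0},{"x":0,"y":0,"z":-2,"ax":0,"ay":0,"az":0},{"x":0,"y":0,"z":-1.5,"ax":0,"ay":0,"az":0},{"x":0,"y":0,"z":0,"ax":0,"ay":0,"az":0},{"x":0,"y":0,"z":0,"ax":0,"ay":0,"az":0}]'

```text
time_s: 9.15
ee_pos: [0.4966, 0.2399, 0.1012]
tcp_rot: [0.123, 0.992, 0.0, 0.0]
contact_force: [-0.1, -0.2, -0.3]
finger_gap: 0.001
gripper_force: 0.0
```

Emit:
apply_moves --steps '[{"x":-0.1,"y":0.3,"z":-0.2,"ax":0,"ay":0,"az":0},{"x":0,"y":0,"z":-0.2,"ax":0,"ay":0,"az":0},{"x":0,"y":0,"z":-0.15,"ax":0,"ay":0,"az":0},{"x":0,"y":0,"z":0,"ax":0,"ay":0,"az":0}]'

```text
time_s: 9.65
ee_pos: [0.4961, 0.2433, 0.0959]
tcp_rot: [0.123, 0.992, 0.001, 0.001]
contact_force: [-1.3, -1.3, 18.7]
finger_gap: 0.002
gripper_force: 9.1
```

Emit:
apply_moves --steps '[{"x":0,"y":0,"z":0.04,"ax":0,"ay":0,"az":0},{"x":0.3,"y":-0.01,"z":0,"ax":0,"ay":0,"az":0},{"x":0.3,"y":-0.03,"z":0,"ax":0,"ay":0,"az":0},{"x":0.3,"y":-0.05,"z":0,"ax":0,"ay":0,"az":0},{"x":0.2,"y":-0.05,"z":0,"ax":0,"ay":0,"az":0},{"x":0,"y":0,"z":0,"ax":0,"ay":0,"az":0},{"x":0,"y":0,"z":1,"ax":0,"ay":0,"az":0},{"x":0,"y":0,"z":4,"ax":0,"ay":0,"az":0},{"x":0,"y":0,"z":6,"ax":0,"ay":0,"az":0}]'

```text
time_s: 10.78
ee_pos: [0.505, 0.2411, 0.2055]
tcp_rot: [0.123, 0.992, -0.001, -0.001]
contact_force: [1.4, 0.9, -0.3]
finger_gap: 0.002
gripper_force: 0.0
```

Emit:
apply_moves --steps '[{"x":0,"y":5,"z":1,"ax":0,"ay":0,"az":0},{"x":0,"y":5,"z":0,"ax":0,"ay":0,"az":0},{"x":0,"y":5,"z":0,"ax":0,"ay":0,"az":0},{"x":0,"y":5,"z":0,"ax":0,"ay":0,"az":0},{"x":0,"y":5,"z":0,"ax":0,"ay":0,"az":0},{"x":0,"y":5,"z":0,"ax":0,"ay":0,"az":0},{"x":0,"y":0,"z":0,"ax":0,"ay":0,"az":0},{"x":0,"y":0,"z":0,"ax":0,"ay":0,"az":0}]'

```text
time_s: 11.78
ee_pos: [0.5058, 0.5412, 0.2151]
tcp_rot: [0.123, 0.992, -0.0, -0.0]
contact_force: [0.2, 0.4, 0.4]
finger_gap: -0.002
gripper_force: 0.0
```

Run:
```python
from h import *
out=[]
for c,(x0,y0,x1,y1),k in (("scene",(175,155,280,245),4),("top",(145,165,255,275),4)):
    snap(c,f"pics/{c}3.png"); im=cv2.imread(f"pics/{c}3.png")[y0:y1,x0:x1]; im=cv2.convertScaleAbs(cv2.resize(im,None,fx=k,fy=k,interpolation=cv2.INTER_CUBIC),alpha=1.5)
    out.append(cv2.copyMakeBorder(im,0,440-im.shape[0],0,0,cv2.BORDER_CONSTANT)[:,:400])
cv2.imwrite("pics/both3.png",np.hstack(out))
```

```text
(no output)
```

View pics/both3.png

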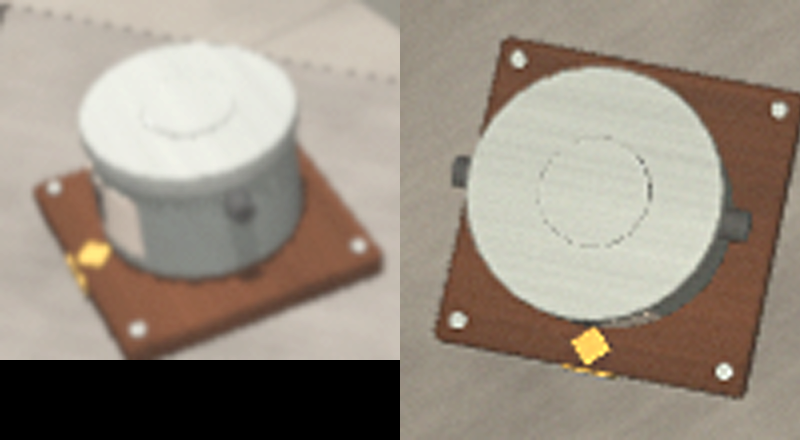

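The ears are now at (736,223) and (460,171) in the top half of the picture, and at (239,207) in the scene half. The ear line now looks parallel to the board's front edge.

Run:
```python
from h import *
m=cams.camera_model("top"); ms=cams.camera_model("scene")
for a in (ang(m,(145+336/4,165+223/4),.073),ang(m,(145+60/4,165+171/4),.073),ang(ms,(175+239/4,155+207/4),.073)): print(a)
for c,f in ((ms,"scene"),): print([round(float(np.abs(cv2.imread(f"pics/{f}0.png")[200:295,325:415].astype(int)-cv2.imread(f"pics/{f}3.png")[200:295,325:415]).mean()),2)])
```

```text
(np.float64(-101.71223132172906), np.float64(0.06131875188752522))
(np.float64(80.24235468814452), np.float64(0.06554834379536538))
(np.float64(-101.473208647077), np.float64(0.06534567946676252))
[1.34]
```

```bash
python3 -c "
from workcell import sign_off; print(sign_off())"
```

```text
the job is handed in; nothing more can be done
None
```

I turned the wide tin until its label's middle was within about 1–2° of the brass pointer by the camera images, left the tall tin untouched, drew the arm clear and handed the job in at about 12 s; no verdict came back.

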